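# Index the swing-arm funnel over the parts beaker

## Robot

A 7-joint arm with a two-finger parallel gripper is mounted at the origin on the work surface. World frame = base frame: x ahead of the robot, y to its left, z up, the work surface at z = 0. Lengths are in m, angles in degrees, forces in N, time in s.
With the tool pointing down it reaches from about 0.425 to 0.875 m from the base axis. Payload 4.7 kg.
Tool frame: the origin (TCP) lies midway between the tips of the shut fingers; the grasp point (between the pads) lies 19 mm behind it; y points along the fingers, x is the direction in which the jaws open and shut, and the axes are right-handed (so a half turn about y gives the same grasp; the last joint's range is limited). The gripper opens to 87 mm and grips with 3 to 60 N. Pads are 19 mm wide; open, the fingers measure 117 mm over their backs; the gripper's body (75 mm by 190 mm) begins 51 mm behind the grasp point.
Start: joints at [73.172, 18.392, -4.016, 83.108, 1.295, 78.541, -3.26], TCP at [0.197, -0.619, 0.223] pointing down, gripper open.
Joint ranges: [-163.93, 163.93], [-17.29, 119.83], [-79.2, 71.16], [3.27, 140.29], [-89.18, 269.18], [5.43, 117.66], [-154.24, 154.24]. Speed limits (degrees/s): [147.25, 147.25, 180, 180, 180, 180, 180].

## Interface

Orientations are given as [roll, pitch, yaw] about the fixed x, y, z axes, in that order (R = Rz(yaw) Ry(pitch) Rx(roll)).
In Python, from cell import env gives the robot as it stands.
- The arm moves only by the tool carry_out, never from a script. Its argument "targets" is a list of rows, each a list of 2 entries, a list of its own where there are three numbers: the shift along the tool's x, y, z in mm, then the turn, a rotation vector about the tool's x, y, z in degrees. A call has 1 to 12 rows; each row shifts and turns the commanded pose from where the row before left it, along the tool's axes as they then stand; what a row does not reach is not made up. A row lasts 1/10 s, in which the tool goes at most 50 mm and 8.59 degrees, less where a joint would pass 70% of its speed; a pose out of reach is approached as far as the arm can. A call with a gripper value outside its range is refused whole. "jaw" is the opening, from 0 (shut) to 1 (fully open), set as the call begins (left out, the last holds). The fingers move at their own pace and stop on an object; "squeeze" is the grip in N (left out, the last holds). Time passes only in rows, so rows that do not move let the fingers close. It gives the time, the measured TCP pose, the force and the opening at its end, in the units of the state.
- env.get_obs(): the state, without advancing time (a new reading comes with each control period).
- env.read_camera(name): name is "scene" or "top" or "wrist"; returns the picture (384x512x3 uint8, red, green, blue); there is no depth.
- env.get_calibration(name): a dict with "fx", "fy", "cx", "cy" (pixels), "R" (3x3) and "t" (3): a world point X has camera coordinates R X + t; the wrist camera has in their place "hand_eye" (4x4, takes a point from camera to tool coordinates, whose origin is the TCP and whose axes are the tool frame's). Camera axes: x right, y down, z forward; pixel columns grow to the right and rows downward; lengths in m; the calibration is good to about 2 mm. A picture is of the moment at which its call begins: read the wrist's pose just before it. get_calibration takes no time and is no camera call.
- env.sign_off(): hands the job in, once; it reports no verdict.
Trained networks look in the newest picture that a camera, given by its name, has taken for a name from the list of things; names that differ only in an ending like _2 or _b are one class to them, and where a whole thing is asked for, a point or a joint stands for the part that bears it (a point fixed in the world has none). Each returns a list of dicts, best first, with "p" (0 to 1); they miss things now and then, are a little off and sometimes report something else, mostly with a low value. They report only what shows in the picture. A call takes as long as a camera call. They do not tell look-alikes from the thing itself.
- env.outline_of(camera, label): "mask" (384x512 bool, what is visible of it) and "xy" ([column, row] in pixels, amid what is visible of it).
The state is a dict: "time_s": time; "qpos": joint angles; "joint_velocities": joint speeds; "effort": joint torques, N m; "tool_pos": TCP position; "tool_rot": TCP orientation; "force": force on the tool from outside, world axes, zero at the start; "wrist_torque": the same for the moment, N m; "grip_width": finger opening in m.
Only numpy, scipy, OpenCV 4.12 (cv2) and the standard library are available. Lean on these libraries where they do the work, as an engineer would, in place of code of your own. Each camera call takes 0.05 s, during which the arm holds its last target.

## Task

The swing arm with the steel funnel is locked by a spring index pin. Hook a fingertip under the pin's pull ring from inside the ring, lift the pin, swing the arm one hole to the side where the taller, clear beaker stands, and let the pin spring fully home in that hole so the funnel stands over the beaker. Work gently, do not pinch the ring between the fingers, and leave the vessels, balls and gauge where they are.

Things in the scene. Friction and masses are not known exactly. Their poses are not given: they have to be found in the camera images.
- stand: Fixed stand: steel foot 160 x 120 x 16 mm, 40 mm post, aluminium index plate (70 x 210 x 10 mm, top 97 mm above the bench) with five 11 mm holes 18 degrees apart, 140 mm from the post axis. Origin: on the bench under the post axis; x points from the post to the middle hole, roughly away from the robot, z up. The pin starts in the middle hole; the next hole on each side serves one vessel.
- pivot (a point): The pivot point of the arm, on the post axis, 103 mm above the bench. Above it there are only the arm and its cap, up to 127 mm above the bench.
- swing_arm (a joint): Swing of the arm about the vertical post axis in rad, positive anticlockwise from above (to the robot's left). Holes at -0.628, -0.314, 0 (start), 0.314, 0.628; stops at +-0.72. The arm is a flat steel bar 28 mm wide, 103 to 115 mm above the bench, pointing from the post away from the robot; light friction (0.4 N at the pin), it stays where it is left.
- index_pin (a joint): Lift of the 8 mm spring pin in m: 0 home in a hole, 0.028 upper stop. It stands in the arm 140 mm from the post axis, reaches 9 mm into the plate and is clear above about 0.010; 0.013 to 0.020 is a good lift. The spring pulls it down with 3 N at home, 5 N at 0.014. Off a hole it rests on the plate (about 0.009); its round end drops in within about 3 mm of a hole's centre.
- ring_top (a point): Middle of the level top bar (its centre line) of the pin's pull ring, 205 mm above the bench with the pin home. The ring, fixed on the pin, is an upright rounded loop of 7 mm rod, square to the arm and open front to back: inside 52 mm wide, 49 mm high, top bar straight for 40 mm. Shut fingers tilted 45 degrees, pointing along the arm away from the robot, fit through under the bar.
- funnel_outlet (a point): Lower end of the funnel's stem (14 mm), 80 mm above the bench, 260 mm from the post axis on the arm, beyond the ring. The stainless funnel, 96 mm across at its rim, 155 mm above the bench, is clamped in the arm.
- beaker: Loose straight clear acrylic parts beaker, 68 mm across, 65 mm high, open at the top, standing under the funnel's path at the hole next to the middle one, on the left or the right. Origin: centre of its underside.
- cup: Loose low stainless rinse cup, 76 mm across at its rim, 36 mm high, standing in the same way at the hole on the other side. Origin: centre of its underside. Leave alone.
- gauge_tray: Fixed black polymer gauge tray, 90 x 120 x 22 mm with two compartments, beside the stand to the right. Origin: centre of its underside.
- ball_a_center (a point): Centre of a loose hardened steel check ball, 25 mm, in one compartment of the tray. Leave alone.
- ball_b_center (a point): Centre of the other steel check ball, 25 mm, in the other compartment. Leave alone.
- snap_gauge: Loose chrome snap gauge, a C frame of 90 x 87 x 15 mm lying flat on the bench beside the stand to the left. Origin: its middle, on its underside. Leave alone.
Not all that is in view belongs to the job. There is more than one size of the beaker; the job needs the middle-sized.

How it is judged:
By the outcome, as a careful person would: the job done as asked, in the order asked, and still so for the second after the job is handed in, with the robot touching nothing.
It also fails if it takes over 38 s, if anything falls off the work surface, if the arm or the gripper's body presses on something with over 40 N, if the wrist force passes 120 N, or if a joint passes its speed limit or range.

## Working session

There is one attempt and no reset: what is moved stays moved. The work goes in short steps, Python scripts to look and compute and a tool call to move; the robot and the scene stay as the last step left them, time stands still between calls to the robot, and variables do not carry over. Pictures are saved under pics/ and viewed, and the job is handed in when it is done.

Besides the shell and the picture viewer there is one more tool, called after "Emit:" by a JSON object that holds its "api" and its "payload", one argument or row to a line. carry_out: Moves the arm, as the interface text tells. Its arguments: {"type":"object","properties":{"targets":{"type":"array","items":{"type":"array"}},"jaw":{"type":"number"},"squeeze":{"type":"number"}},"required":["targets"]}

```bash
ls; mkdir -p pics
python3 - <<'E'
from cell import env
import cv2
o=env.get_obs(); print(o['time_s'],o['tool_pos'],o['tool_rot'],o['force'],o['grip_width'])
for c in ['scene','top']:
    im=env.read_camera(c); cv2.imwrite(f'pics/{c}0.png',im[:,:,::-1])
    k=env.get_calibration(c); print(c,{a:(b if not hasattr(b,'round') else b) for a,b in k.items()})
    for l in ['ring_top','index_pin','swing_arm','beaker','cup','funnel_outlet','stand']:
        for d in env.outline_of(c,l)[:3]: print(c,l,round(d['p'],2),d['xy'],d['mask'].sum())
print(env.get_calibration('wrist'))
print(env.get_obs()['time_s'])
E
```

```text
pics
0.0 [ 0.19674032 -0.61895037  0.22144651] [-90.00377518   0.10832222 -72.36128138] [ 0.72183558 -0.63348425 -0.29475064] 0.08688531167179901
scene {'fx': 361.7806985615319, 'fy': 361.7806985615319, 'cx': 255.98169604298923, 'cy': 191.62573110074942, 'R': array([[ 2.51527894e-01,  9.67849953e-01,  4.31989038e-04],
       [ 8.06682666e-01, -2.09396565e-01, -5.52644692e-01],
       [-5.34786682e-01,  1.39354033e-01, -8.33416857e-01]]), 't': array([-0.19189625, -0.47886029,  1.24746856])}
scene ring_top 0.62 [207.1, 177.3] 360
scene index_pin 0.59 [211.7, 180.8] 193
scene swing_arm 0.84 [211.3, 220.7] 2842
scene swing_arm 0.25 [210.8, 178.1] 281
scene beaker 0.77 [354.1, 243.7] 566
scene beaker 0.73 [212.3, 190.8] 6196
scene beaker 0.72 [248.2, 249.5] 1064
scene cup 0.69 [176.6, 258.4] 874
scene funnel_outlet 0.94 [208.3, 219.8] 2791
scene funnel_outlet 0.69 [247.7, 250.8] 1008
top {'fx': 402.68097235239514, 'fy': 402.68097235239514, 'cx': 261.680339660832, 'cy': 193.63207863333565, 'R': array([[-0.0083093 , -0.999799  ,  0.01824612],
       [-0.99791485,  0.00712292, -0.06414993],

[... 229 characters left out ...]
.56 [206.7, 181.4] 524
top beaker 0.64 [279.9, 206.7] 5314
top beaker 0.59 [223.5, 135.6] 998
top beaker 0.53 [188.9, 147.8] 253
top cup 0.78 [319.2, 172.3] 486
top funnel_outlet 0.76 [290.6, 173.8] 2015
top stand 0.55 [283.3, 208.1] 5038
{'fx': 314.19361595202366, 'fy': 314.19361595202366, 'cx': 251.02375795077546, 'cy': 188.3331908340127, 'hand_eye': array([[ 9.99999776e-01, -6.67745219e-04,  4.65280298e-05,
         4.72973251e-04],
       [-2.23847983e-04, -2.68101148e-01,  9.63390743e-01,
        -1.62695645e-01],
       [-6.30825345e-04, -9.63390538e-01, -2.68101238e-01,
         7.42288907e-02],
       [ 0.00000000e+00,  0.00000000e+00,  0.00000000e+00,
         1.00000000e+00]])}
0.8
```

View images.

View pics/scene0.png

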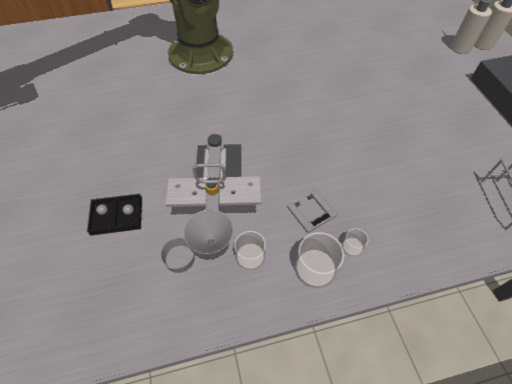

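View pics/top0.png

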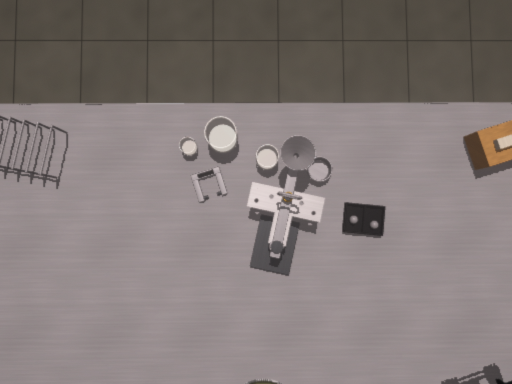

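Run:
```python
import cv2
a=cv2.imread('pics/scene0.png')[125:285,150:280]; cv2.imwrite('pics/s_z.png',cv2.resize(a,None,fx=3.7,fy=3.7,interpolation=cv2.INTER_CUBIC))
a=cv2.imread('pics/top0.png')[130:280,235:345]; cv2.imwrite('pics/t_z.png',cv2.resize(a,None,fx=4,fy=4,interpolation=cv2.INTER_CUBIC))
```

```text
(no output)
```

View pics/s_z.png

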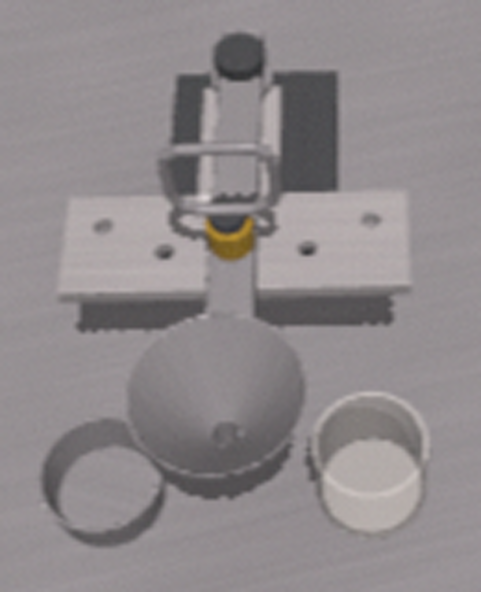

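View pics/t_z.png

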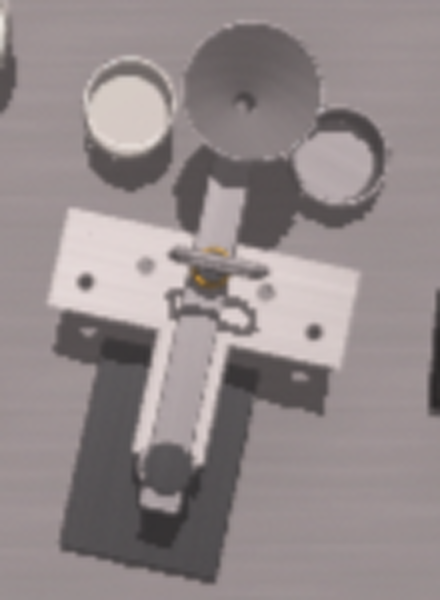

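```bash
cat > fit.py <<'E'
import numpy as np
from cell import env
from scipy.optimize import least_squares
K={c:env.get_calibration(c) for c in ['scene','top']}
def proj(c,X):
    k=K[c]; p=k['R']@X+k['t']; return np.array([k['fx']*p[0]/p[2]+k['cx'],k['fy']*p[1]/p[2]+k['cy']])
def sp(r,a,z): return np.array([r*np.cos(a),r*np.sin(a),z])
H=[.6283,.3142,-.3142,-.6283]
obs=[]
for c,s,off,hs,cap,ring,rim in [('top',4,(235,130),[(86,281),(146,265),(267,292),(315,331)],(168,467),(219,262),(253,91)),
   ('scene',3.7,(150,125),[(371,220),(307,248),(164,251),(103,226)],(240,52),(219,149),(215,395))]:
    f=lambda p:(np.array(p)+.5)/s-.5+off
    for h,a in zip(hs,H): obs.append((c,f(h),sp(.14,a,.097),'h'))
    obs.append((c,f(cap),sp(0,0,.127),'cap'));obs.append((c,f(ring),sp(.14,0,.205),'ring'));obs.append((c,f(rim),sp(.26,0,.155),'rim'))
def res(p,full=False):
    ca,sa=np.cos(p[2]),np.sin(p[2]); out=[]
    for c,uv,X,n in obs:
        W=np.array([p[0]+ca*X[0]-sa*X[1],p[1]+sa*X[0]+ca*X[1],X[2]])
        out.append(proj(c,W)-uv)
    return np.array(out) if full else np.ravel(out)
if __name__=='__main__':
    r=least_squares(res,[.5,-.05,0],loss='soft_l1'); print(r.x,np.degrees(r.x[2]))
    for o,e in zip(obs,res(r.x,True)): print(o[0],o[3],e.round(2))
    a=r.x[2];print('ring',r.x[0]+.14*np.cos(a),r.x[1]+.14*np.sin(a))
E
python3 fit.py
```

```text
[ 0.51412338 -0.03757484 -0.22795451] -13.060831597607734
top h [ 0.   -0.17]
top h [ 0.08 -0.03]
top h [-0.16 -0.06]
top h [-0.12  0.12]
top cap [-0.02  0.03]
top ring [ 0.76 -0.67]
top rim [ 0.12 -0.19]
scene h [ 0.08 -0.05]
scene h [0.18 0.02]
scene h [0.26 0.04]
scene h [ 0.15 -0.12]
scene cap [-0.05 -0.17]
scene ring [-0.73  0.1 ]
scene rim [ 0.29 -0.85]
ring 0.6505016746518083 -0.06921280454338576
```

```bash
cat > h.py <<'E'
import numpy as np
from cell import env
from scipy.spatial.transform import Rotation as Ro
P=np.array([0.51412,-0.03757]); PSI=-13.06
def target(r,z,dpsi=0,tilt=45,lat=0):
    a=np.radians(PSI+dpsi); p=P+r*np.array([np.cos(a),np.sin(a)])+lat*np.array([-np.sin(a),np.cos(a)])
    return np.array([*p,z]),Ro.from_euler('xyz',[-(90-tilt),0,PSI+dpsi-90],degrees=True)
def cur():
    o=env.get_obs(); return np.array(o['tool_pos']),Ro.from_euler('xyz',o['tool_rot'],degrees=True)
def rows(p0,R0,p1,R1,n,nrot=None):
    nrot=nrot or n; w=(R0.inv()*R1).as_rotvec(degrees=True); w=(w/nrot).round(2)
    out=[];p=np.array(p0);R=R0
    for i in range(n):
        d=R.inv().apply((p1-p)/(n-i))*1000; d=d.round(1)
        wi=w if i<nrot else np.zeros(3)
        out.append([d.tolist(),wi.tolist()]); p=p+R.apply(d/1000)
        R=R*Ro.from_rotvec(wi,degrees=True)
    return out,p,R
def state():
    o=env.get_obs();p=np.array(o['tool_pos']);d=p[:2]-P;R=Ro.from_euler('xyz',o['tool_rot'],degrees=True)
    y=R.apply([0,1,0]); print('t',round(o['time_s'],2),'p',p.round(4),'rpy',np.round(o['tool_rot'],2),'F',np.round(o['force'],2),'T',np.round(o['wrist_torque'],2),'w',round(o['grip_width'],4))
    print(' r',np.hypot(*d).round(4),'ang-PSI',(np.degrees(np.arctan2(d[1],d[0]))-PSI).round(2),'yaw-PSI',(np.degrees(np.arctan2(y[1],y[0]))-PSI).round(2))
E
python3 - <<'E'
from h import *
state()
p,R=cur(); T=target(.070,.247)
print(T[0]); out,pe,Re=rows(p,R,*T,18,9)
for r in out: print(r)
E
```

```text
t 0.8 p [ 0.1969 -0.6195  0.2226] rpy [-9.000e+01 -1.000e-02 -7.236e+01] F [ 0.63  0.63 -0.45] T [-0.06 -0.03 -0.01] w 0.0867
 r 0.6627 ang-PSI -105.53 yaw-PSI -59.43
[ 0.58230938 -0.05338799  0.247     ]
[[-23.5, -1.4, 29.9], [4.88, 3.23, -1.34]]
[[-25.1, 0.6, 28.6], [4.88, 3.23, -1.34]]
[[-26.7, 2.3, 27.0], [4.88, 3.23, -1.34]]
[[-28.3, 3.9, 25.2], [4.88, 3.23, -1.34]]
[[-29.7, 5.3, 23.2], [4.88, 3.23, -1.34]]
[[-31.1, 6.5, 20.9], [4.88, 3.23, -1.34]]
[[-32.4, 7.4, 18.6], [4.88, 3.23, -1.34]]
[[-33.6, 8.1, 16.0], [4.88, 3.23, -1.34]]
[[-34.6, 8.6, 13.4], [4.88, 3.23, -1.34]]
[[-35.5, 8.8, 10.7], [0.0, 0.0, 0.0]]
[[-35.5, 8.8, 10.7], [0.0, 0.0, 0.0]]
[[-35.5, 8.8, 10.7], [0.0, 0.0, 0.0]]
[[-35.5, 8.7, 10.7], [0.0, 0.0, 0.0]]
[[-35.5, 8.8, 10.7], [0.0, 0.0, 0.0]]
[[-35.4, 8.7, 10.7], [0.0, 0.0, 0.0]]
[[-35.5, 8.8, 10.7], [0.0, 0.0, 0.0]]
[[-35.4, 8.7, 10.6], [0.0, 0.0, 0.0]]
[[-35.5, 8.8, 10.7], [0.0, 0.0, 0.0]]
```

Emit:
{"api": "carry_out", "payload": {
  "targets": [
    [[-23.5, -1.4, 29.9], [4.88, 3.23, -1.34]],
    [[-25, 0.6, 28.6], [4.88, 3.23, -1.34]],
    [[-26.7, 2.3, 27], [4.88, 3.23, -1.34]],
    [[-28.3, 3.9, 25.2], [4.88, 3.23, -1.34]],
    [[-29.7, 5.3, 23.2], [4.88, 3.23, -1.34]],
    [[-31, 6.5, 20.9], [4.88, 3.23, -1.34]],
    [[-32.4, 7.4, 18.6], [4.88, 3.23, -1.34]],
    [[-33.6, 8, 16], [4.88, 3.23, -1.34]],
    [[-34.6, 8.6, 13.4], [4.88, 3.23, -1.34]],
    [[-35.5, 8.8, 10.7], [0, 0, 0]],
    [[-35.5, 8.8, 10.7], [0, 0, 0]],
    [[-35.5, 8.8, 10.7], [0, 0, 0]]
  ],
  "jaw": 0,
  "squeeze": 10
}}

```text
time_s: 2.0
tool_pos: [0.4798, -0.2818, 0.2175]
tool_rot: [-45.5, 1.4, -101.7]
force: [0.2, -0.4, -0.9]
grip_width: 0.0026
```

Run:
```python
from h import *
state()
p,R=cur(); T=target(.070,.247)
out,pe,Re=rows(p,R,*T,7,5)
for r in out: print(r)
```

```text
t 2.0 p [ 0.4798 -0.2818  0.2175] rpy [ -45.46    1.39 -101.72] F [ 0.18 -0.4  -0.85] T [ 0.18  0.81 -0.02] w 0.0026
 r 0.2466 ang-PSI -84.94 yaw-PSI 2.75
[[-35.0, 3.0, 7.9], [0.1, -0.01, -0.39]]
[[-35.0, 2.8, 7.8], [0.1, -0.01, -0.39]]
[[-35.1, 2.6, 7.9], [0.1, -0.01, -0.39]]
[[-35.1, 2.3, 7.8], [0.1, -0.01, -0.39]]
[[-35.1, 2.1, 7.9], [0.1, -0.01, -0.39]]
[[-35.1, 1.9, 7.9], [0.0, 0.0, 0.0]]
[[-35.0, 1.9, 7.8], [0.0, 0.0, 0.0]]
```

Emit:
{"api": "carry_out", "payload": {
  "targets": [
    [[-35, 3, 7.5], [0, 0, 0]],
    [[-35, 3, 7.5], [0, 0, 0]],
    [[-35, 3, 7.5], [0, 0, 0]],
    [[-35, 3, 7.5], [0, 0, 0]],
    [[-35, 3, 7.5], [0, 0, 0]],
    [[-30, 2, 6], [0, 0, 0]],
    [[0, 0, 0], [0, 0, 0]],
    [[0, 0, 0], [0, 0, 0]]
  ]
}}

```text
time_s: 2.8
tool_pos: [0.5832, -0.1045, 0.2298]
tool_rot: [-45.9, 1.8, -101.1]
force: [0.8, -0.4, 0.0]
grip_width: 0.0003
```

Run:
```python
from h import *
state()
p,R=cur(); T=target(.070,.247)
out,pe,Re=rows(p,R,*T,2,2)
for r in out: print(r)
```

```text
t 2.8 p [ 0.5832 -0.1045  0.2298] rpy [ -45.95    1.77 -101.15] F [ 0.8  -0.37  0.04] T [ 0.13  0.83 -0.04] w 0.0003
 r 0.0962 ang-PSI -31.01 yaw-PSI 3.74
[[-25.2, -9.4, 1.5], [0.49, 0.06, -1.3]]
[[-25.1, -9.9, 1.6], [0.49, 0.06, -1.3]]
```

Emit:
{"api": "carry_out", "payload": {
  "targets": [
    [[-25, -9.5, 1.5], [0.5, 0, -1.3]],
    [[-25, -10, 1.5], [0.5, 0, -1.3]],
    [[0, 0, 0], [0, 0, 0]],
    [[0, 0, 0], [0, 0, 0]]
  ]
}}

```text
time_s: 3.2
tool_pos: [0.5838, -0.0767, 0.2341]
tool_rot: [-46.4, 0.8, -102.0]
force: [0.3, -0.2, 0.1]
grip_width: 0.0002
```

Run:
```python
from h import *
import cv2
state()
p,R=cur(); T=target(.070,.247)
print(rows(p,R,*T,1)[0])
for c in ['scene','wrist']: cv2.imwrite(f'pics/{c}1.png',env.read_camera(c)[:,:,::-1])
a=cv2.imread('pics/scene1.png')[75:275,130:290]; cv2.imwrite('pics/s1.png',cv2.resize(a,None,fx=3,fy=3,interpolation=cv2.INTER_CUBIC))
# predicted ring bar in wrist
k=env.get_calibration('wrist');he=np.array(k['hand_eye'])
a=np.radians(PSI); c0=P+.14*np.array([np.cos(a),np.sin(a)])
im=cv2.imread('pics/wrist1.png')
for lat in (-.02,0,.02):
  for z in (.205,.149):
    X=np.array([*(c0+lat*np.array([-np.sin(a),np.cos(a)])),z])
    q=R.inv().apply(X-p); q=he[:3,:3].T@(q-he[:3,3]); uv=(k['fx']*q[0]/q[2]+k['cx'],k['fy']*q[1]/q[2]+k['cy']); print(lat,z,np.round(uv,1),q[2].round(3))
    cv2.circle(im,(int(round(uv[0])),int(round(uv[1]))),2,(0,0,255),-1)
cv2.imwrite('pics/wrist1p.png',cv2.resize(im,None,fx=1.5,fy=1.5))
```

```text
t 3.2 p [ 0.5838 -0.0767  0.2341] rpy [ -46.36    0.79 -102.04] F [ 0.28 -0.25  0.08] T [ 0.15  0.8  -0.06] w 0.0002
 r 0.0799 ang-PSI -16.26 yaw-PSI 1.85
[[[-22.7, -13.5, 4.1], [1.37, 0.18, -1.28]]]
-0.02 0.205 [249.8 169.6] 0.231
-0.02 0.149 [250.8 202.4] 0.281
0 0.205 [222.7 169.4] 0.232
0 0.149 [228.5 202.2] 0.281
0.02 0.205 [195.7 169.2] 0.232
0.02 0.149 [206.2 202. ] 0.282
```

View pics/s1.png

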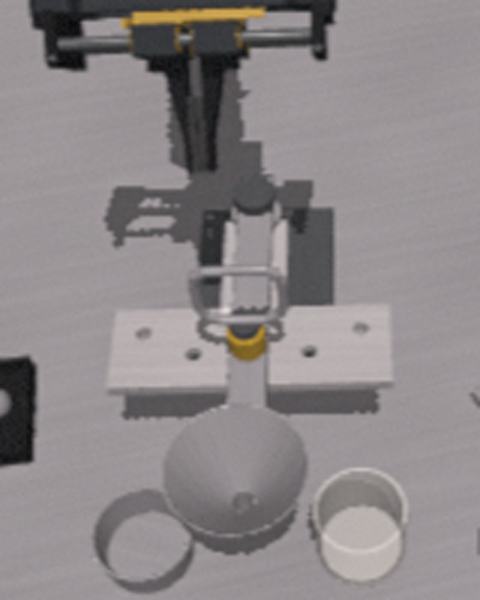

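View pics/wrist1p.png

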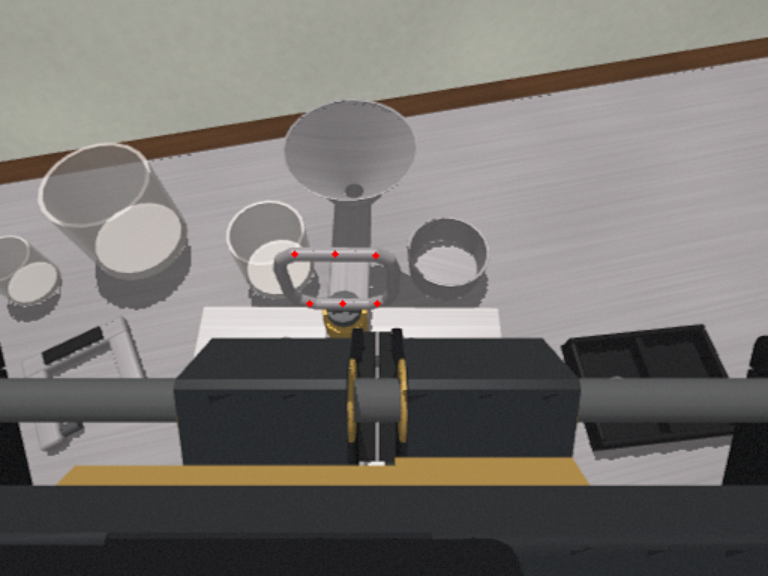

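Run:
```python
from h import *
state()
p,R=cur(); T=target(.070,.247)
for r in rows(p,R,*T,2)[0]: print(r)
```

```text
t 3.3 p [ 0.5835 -0.0785  0.2339] rpy [ -46.37    0.79 -102.25] F [-0.3  -0.67 -0.  ] T [ 0.21  0.79 -0.03] w 0.0006
 r 0.0806 ang-PSI -17.47 yaw-PSI 1.64
[[-12.2, -6.9, 2.0], [0.69, 0.01, -0.57]]
[[-12.2, -6.9, 2.2], [0.69, 0.01, -0.57]]
```

Emit:
{"api": "carry_out", "payload": {
  "targets": [
    [[-8, -4.5, 1.5], [0.5, 0, -0.4]],
    [[-8, -4.5, 1.5], [0.5, 0, -0.4]],
    [[-8, -4.5, 1.5], [0.5, 0, -0.4]],
    [[0, 0, 0], [0, 0, 0]],
    [[0, 0, 0], [0, 0, 0]]
  ]
}}

```text
time_s: 3.8
tool_pos: [0.5902, -0.054, 0.244]
tool_rot: [-45.0, -0.2, -103.1]
force: [0.1, 0.1, -0.2]
grip_width: 0.0002
```

Run:
```python
from h import *
state()
p,R=cur(); T=target(.070,.247)
print(rows(p,R,*T,1)[0])
T=target(.147,.170)
for r in rows(p,R,*T,7)[0]: print(r)
```

```text
t 3.8 p [ 0.5902 -0.054   0.244 ] rpy [ -45.05   -0.15 -103.14] F [ 0.08  0.14 -0.16] T [ 0.22  0.77 -0.04] w 0.0002
 r 0.0779 ang-PSI 0.89 yaw-PSI -0.24
[[[1.2, -7.7, -3.4], [0.05, 0.05, 0.17]]]
[[0.1, 14.5, -0.5], [0.01, 0.01, 0.02]]
[[0.1, 14.5, -0.5], [0.01, 0.01, 0.02]]
[[0.2, 14.4, -0.5], [0.01, 0.01, 0.02]]
[[0.1, 14.5, -0.5], [0.01, 0.01, 0.02]]
[[0.2, 14.4, -0.5], [0.01, 0.01, 0.02]]
[[0.2, 14.5, -0.4], [0.01, 0.01, 0.02]]
[[0.1, 14.4, -0.5], [0.01, 0.01, 0.02]]
```

Emit:
{"api": "carry_out", "payload": {
  "targets": [
    [[1, 14.5, -3.5], [0, 0, 0]],
    [[0, 14.5, 0], [0, 0, 0]],
    [[0, 14.5, 0], [0, 0, 0]],
    [[0, 14, 0], [0, 0, 0]],
    [[0, 0, 0], [0, 0, 0]],
    [[0, 0, 0], [0, 0, 0]]
  ]
}}

```text
time_s: 4.4
tool_pos: [0.6271, -0.0635, 0.2008]
tool_rot: [-45.1, -0.2, -103.1]
force: [-0.2, -0.5, 0.4]
grip_width: 0.0004
```

Run:
```python
from h import *
import cv2
state()
p,R=cur(); T=target(.147,.170)
for r in rows(p,R,*T,4)[0]: print(r)
for c in ['scene']: cv2.imwrite(f'pics/{c}2.png',env.read_camera(c)[:,:,::-1])
a=cv2.imread('pics/scene2.png')[75:275,130:290]; cv2.imwrite('pics/s2.png',cv2.resize(a,None,fx=3,fy=3,interpolation=cv2.INTER_CUBIC))
```

```text
t 4.4 p [ 0.6271 -0.0635  0.2008] rpy [ -45.06   -0.15 -103.15] F [-0.2  -0.54  0.42] T [ 0.24  0.83 -0.02] w 0.0004
 r 0.1159 ang-PSI 0.15 yaw-PSI -0.24
[[0.0, 10.9, 0.1], [0.01, 0.01, 0.04]]
[[0.1, 11.0, 0.1], [0.01, 0.01, 0.04]]
[[0.1, 10.9, 0.0], [0.01, 0.01, 0.04]]
[[0.0, 11.0, 0.1], [0.01, 0.01, 0.04]]
```

View pics/s2.png

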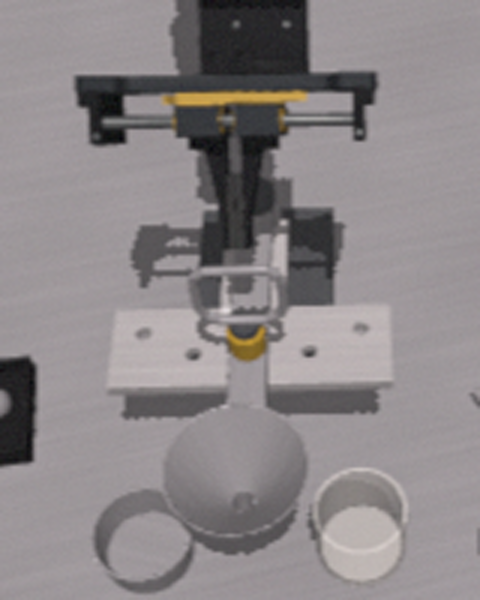

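The fingers line up with the ring opening, with the tips just short of it. Next I insert.

Emit:
{"api": "carry_out", "payload": {
  "targets": [
    [[0, 11, 0], [0, 0, 0]],
    [[0, 11, 0], [0, 0, 0]],
    [[0, 11, 0], [0, 0, 0]],
    [[0, 11, 0], [0, 0, 0]],
    [[0, 0, 0], [0, 0, 0]],
    [[0, 0, 0], [0, 0, 0]]
  ]
}}

```text
time_s: 5.05
tool_pos: [0.6578, -0.0692, 0.1708]
tool_rot: [-45.0, -0.2, -103.0]
force: [-0.1, -0.5, 0.4]
grip_width: 0.001
```

Run:
```python
from h import *
import cv2
state()
for c in ['scene','wrist']: cv2.imwrite(f'pics/{c}3.png',env.read_camera(c)[:,:,::-1])
a=cv2.imread('pics/scene3.png')[75:275,130:290]; cv2.imwrite('pics/s3.png',cv2.resize(a,None,fx=3,fy=3,interpolation=cv2.INTER_CUBIC))
```

```text
t 5.05 p [ 0.6578 -0.0692  0.1708] rpy [ -44.96   -0.15 -103.03] F [-0.15 -0.52  0.43] T [ 0.24  0.78 -0.  ] w 0.001
 r 0.1471 ang-PSI 0.65 yaw-PSI -0.12
```

View pics/s3.png

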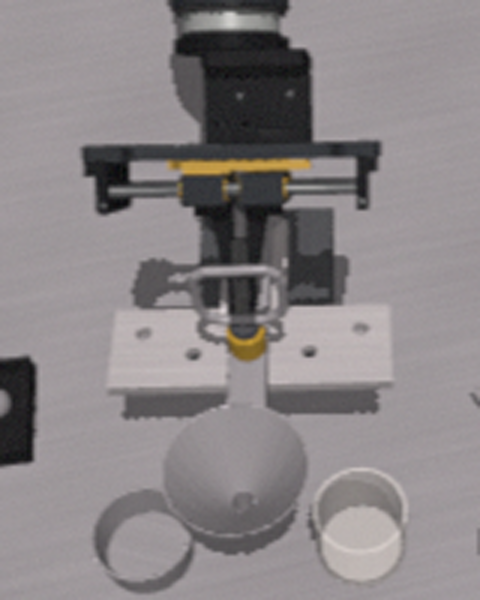

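View pics/wrist3.png

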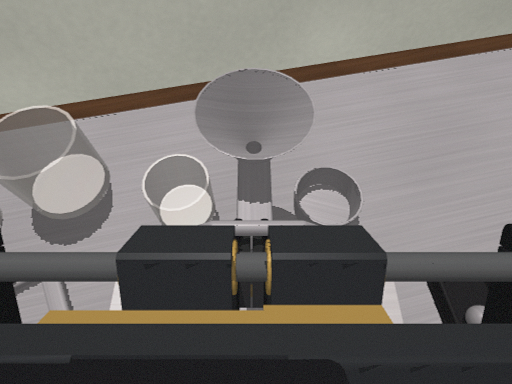

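Emit:
{"api": "carry_out", "payload": {
  "targets": [
    [[0, -2.1, 2.1], [0, 0, 0]],
    [[0, -2.1, 2.1], [0, 0, 0]],
    [[0, -2.1, 2.1], [0, 0, 0]],
    [[0, -1.5, 1.5], [0, 0, 0]],
    [[0, 0, 0], [0, 0, 0]]
  ]
}}

```text
time_s: 5.65
tool_pos: [0.6569, -0.069, 0.1802]
tool_rot: [-45.1, -0.2, -103.0]
force: [-2.0, 0.7, -4.4]
grip_width: 0.0004
```

Run:
```python
from h import *
state()
```

```text
t 5.65 p [ 0.6569 -0.069   0.1802] rpy [ -45.11   -0.18 -103.04] F [-1.98  0.68 -4.39] T [0.47 1.72 0.09] w 0.0004
 r 0.1462 ang-PSI 0.64 yaw-PSI -0.17
```

Emit:
{"api": "carry_out", "payload": {
  "targets": [
    [[0, -2.1, 2.1], [0, 0, 0]],
    [[0, -2.1, 2.1], [0, 0, 0]],
    [[0, -2.1, 2.1], [0, 0, 0]],
    [[0, -2.1, 2.1], [0, 0, 0]],
    [[0, -2.1, 2.1], [0, 0, 0]],
    [[0, 0, 0], [0, 0, 0]],
    [[0, 0, 0], [0, 0, 0]]
  ]
}}

```text
time_s: 6.35
tool_pos: [0.6571, -0.0691, 0.1952]
tool_rot: [-45.1, -0.2, -103.1]
force: [-5.0, 1.2, -6.1]
grip_width: 0.0005
```

Run:
```python
from h import *
import cv2
state()
for c in ['scene','top']: 
  cv2.imwrite(f'pics/{c}4.png',env.read_camera(c)[:,:,::-1])
a=cv2.imread('pics/scene4.png')[125:285,150:280]; cv2.imwrite('pics/s4.png',cv2.resize(a,None,fx=3.7,fy=3.7,interpolation=cv2.INTER_CUBIC))
```

```text
t 6.35 p [ 0.6571 -0.0691  0.1952] rpy [ -45.1    -0.18 -103.05] F [-4.99  1.16 -6.06] T [0.64 2.44 0.06] w 0.0005
 r 0.1464 ang-PSI 0.61 yaw-PSI -0.18
```

View pics/s4.png

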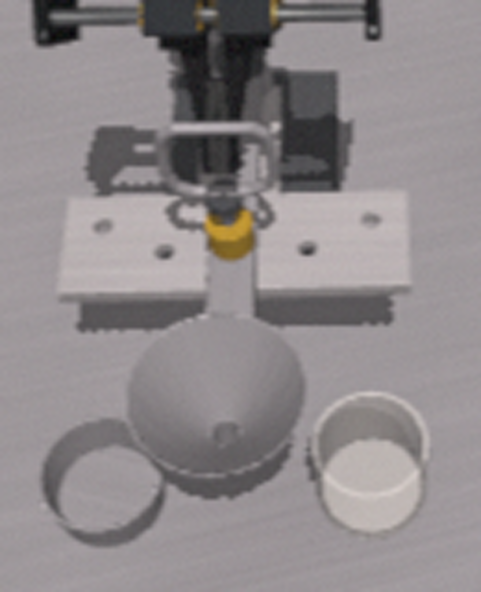

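```bash
python3 - <<'E'
from fit import *
from h import target
for z in (.205,.215,.220,.225,.23):
    p,_=target(.14,z); q=(proj('scene',p)-[150,125]+.5)*3.7-.5; print(z,q.round(1))
E
python3 - <<'E'
import cv2
a=cv2.imread('pics/scene0.png');b=cv2.imread('pics/scene4.png')
for im in(a,b): print(im[155:178,208].mean(1).round().astype(int), im[155:178,204].mean(1).round().astype(int))
E
```

```text
0.205 [216.3 149.4]
0.215 [214.3 137.8]
0.22 [213.2 131.9]
0.225 [212.1 126. ]
0.23 [211.1 119.9]
[165 166 161 159 150 146 147 152 136 156 143 111 135 142 138 141 137 148
 150 151 146 147 141] [108 122 123 124 124 125 136 138 127 152 148 121 138 146 152 152 154 160
 160 162 162 162 181]
[ 49  44  67 150 182 143  77  51  56  59  61  56  54  58  57  58  60  85
  80  60  83 100 128] [ 33  29  57 148 185 146  79  43  40  40  52  47  49  50  59  64  71  91
  95  98 150 185 150]
```

Emit:
{"api": "carry_out", "payload": {
  "targets": [
    [[-2.6, 0, 0], [0, -0.71, 0.71]],
    [[-2.6, 0, 0], [0, -0.71, 0.71]],
    [[-2.6, 0, 0], [0, -0.71, 0.71]],
    [[-2.6, 0, 0], [0, -0.71, 0.71]],
    [[-2.6, 0, 0], [0, -0.71, 0.71]],
    [[-2.6, 0, 0], [0, -0.71, 0.71]],
    [[-2.6, 0, 0], [0, -0.71, 0.71]],
    [[-2.6, 0, 0], [0, -0.71, 0.71]],
    [[-2.6, 0, 0], [0, -0.71, 0.71]],
    [[0, 0, 0], [0, 0, 0]]
  ]
}}

```text
time_s: 7.45
tool_pos: [0.66, -0.0464, 0.1942]
tool_rot: [-45.3, -0.2, -94.0]
force: [-6.0, 0.8, -6.5]
grip_width: 0.0005
```

Run:
```python
from h import *
import cv2
state()
p,R=cur(); T=target(.1465,.196,18)
for r in rows(p,R,*T,9)[0]: print(r)
for c in ['top','scene']: 
  cv2.imwrite(f'pics/{c}5.png',env.read_camera(c)[:,:,::-1])
a=cv2.imread('pics/scene5.png')[125:285,150:280]; cv2.imwrite('pics/s5.png',cv2.resize(a,None,fx=3.7,fy=3.7,interpolation=cv2.INTER_CUBIC))
```

```text
t 7.45 p [ 0.66   -0.0464  0.1942] rpy [-45.27  -0.19 -94.  ] F [-5.99  0.84 -6.49] T [0.15 2.55 0.01] w 0.0005
 r 0.1462 ang-PSI 9.58 yaw-PSI 8.86
[[-2.4, -0.3, 0.0], [0.03, -0.69, 0.72]]
[[-2.4, -0.2, 0.1], [0.03, -0.69, 0.72]]
[[-2.4, -0.2, 0.1], [0.03, -0.69, 0.72]]
[[-2.4, -0.2, 0.1], [0.03, -0.69, 0.72]]
[[-2.4, -0.1, 0.1], [0.03, -0.69, 0.72]]
[[-2.4, -0.1, 0.2], [0.03, -0.69, 0.72]]
[[-2.4, -0.1, 0.2], [0.03, -0.69, 0.72]]
[[-2.3, -0.0, 0.2], [0.03, -0.69, 0.72]]
[[-2.4, -0.0, 0.3], [0.03, -0.69, 0.72]]
```

View pics/s5.png

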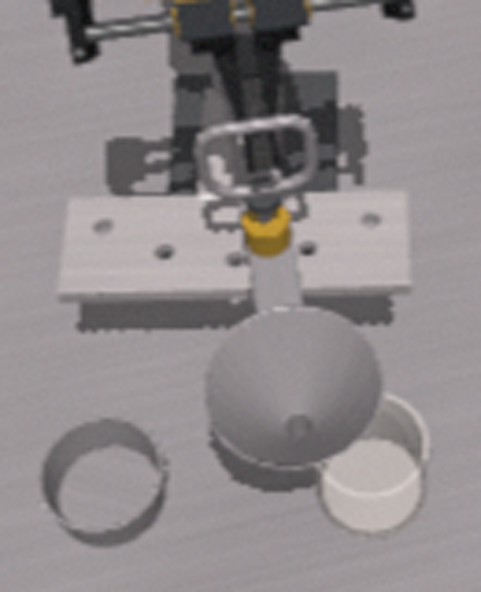

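Emit:
{"api": "carry_out", "payload": {
  "targets": [
    [[-2.6, 0, 0], [0, -0.71, 0.71]],
    [[-2.6, 0, 0], [0, -0.71, 0.71]],
    [[-2.6, 0, 0], [0, -0.71, 0.71]],
    [[-2.6, 0, 0], [0, -0.71, 0.71]],
    [[-2.6, 0, 0], [0, -0.71, 0.71]],
    [[-2.6, 0, 0], [0, -0.71, 0.71]],
    [[-2.6, 0, 0], [0, -0.71, 0.71]],
    [[-2.6, 0, 0], [0, -0.71, 0.71]],
    [[-2.6, 0, 0], [0, -0.71, 0.71]],
    [[0, 0, 0], [0, 0, 0]],
    [[0, 0, 0], [0, 0, 0]]
  ]
}}

```text
time_s: 8.65
tool_pos: [0.6595, -0.023, 0.1936]
tool_rot: [-45.4, -0.2, -84.9]
force: [-7.4, -0.3, -6.4]
grip_width: 0.0005
```

Run:
```python
from h import *
from fit import proj
import cv2
state()
def f(c,off,s,n):
  cv2.imwrite(f'pics/{c}6.png',env.read_camera(c)[:,:,::-1])
  h,w=off[1]+150,off[0]+130
  a=cv2.resize(cv2.imread(f'pics/{c}6.png')[off[1]:off[1]+160,off[0]:off[0]+130],None,fx=s,fy=s,interpolation=cv2.INTER_CUBIC)
  for (r,z) in ((.26,.155),(.14,.220)):
    q=(proj(c,target(r,z,18)[0])-off+.5)*s-.5; cv2.circle(a,tuple(int(v) for v in q.round()),3,(0,0,255),-1)
  cv2.imwrite(n,a)
f('scene',(150,125),3.7,'pics/s6.png'); f('top',(225,125),3.7,'pics/t6.png')
```

```text
t 8.65 p [ 0.6595 -0.023   0.1936] rpy [-45.36  -0.15 -84.9 ] F [-7.38 -0.3  -6.36] T [-0.22  2.92 -0.1 ] w 0.0005
 r 0.1461 ang-PSI 18.78 yaw-PSI 18.01
```

View pics/s6.png

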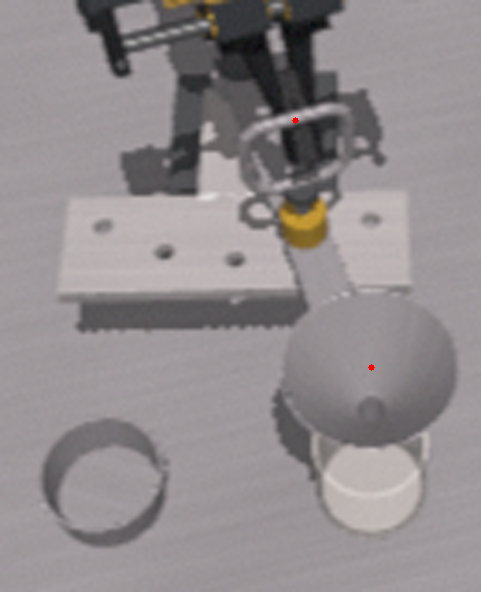

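View pics/t6.png

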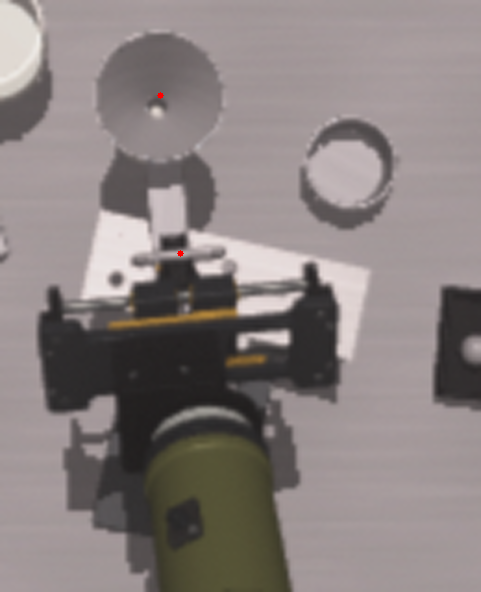

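Emit:
{"api": "carry_out", "payload": {
  "targets": [
    [[0, 1.4, -1.4], [0, 0, 0]],
    [[0, 1.4, -1.4], [0, 0, 0]],
    [[0, 1.4, -1.4], [0, 0, 0]],
    [[0, 1.4, -1.4], [0, 0, 0]],
    [[0, 1.4, -1.4], [0, 0, 0]],
    [[0, 1.4, -1.4], [0, 0, 0]],
    [[0, 1.4, -1.4], [0, 0, 0]],
    [[0, 1.4, -1.4], [0, 0, 0]],
    [[0, 1.4, -1.4], [0, 0, 0]],
    [[0, 1.4, -1.4], [0, 0, 0]],
    [[0, 1.4, -1.4], [0, 0, 0]],
    [[0, 0, 0], [0, 0, 0]]
  ]
}}

```text
time_s: 9.95
tool_pos: [0.6619, -0.0232, 0.1751]
tool_rot: [-45.0, -0.2, -84.9]
force: [-4.8, -0.1, -3.4]
grip_width: 0.0007
```

Run:
```python
from h import *
from fit import proj
import cv2
state()
c,off,s='scene',(150,125),3.7
cv2.imwrite(f'pics/{c}7.png',env.read_camera(c)[:,:,::-1])
a=cv2.resize(cv2.imread(f'pics/{c}7.png')[off[1]:off[1]+160,off[0]:off[0]+130],None,fx=s,fy=s,interpolation=cv2.INTER_CUBIC)
for (r,z) in ((.26,.155),(.14,.205),(.14,.214)):
    q=(proj(c,target(r,z,18)[0])-off+.5)*s-.5; cv2.circle(a,tuple(int(v) for v in q.round()),2,(0,0,255),-1)
cv2.imwrite('pics/s7.png',a)
```

```text
t 9.95 p [ 0.6619 -0.0232  0.1751] rpy [-44.97  -0.21 -84.94] F [-4.75 -0.12 -3.39] T [-0.14  1.95  0.03] w 0.0007
 r 0.1485 ang-PSI 18.61 yaw-PSI 17.91
```

View pics/s7.png

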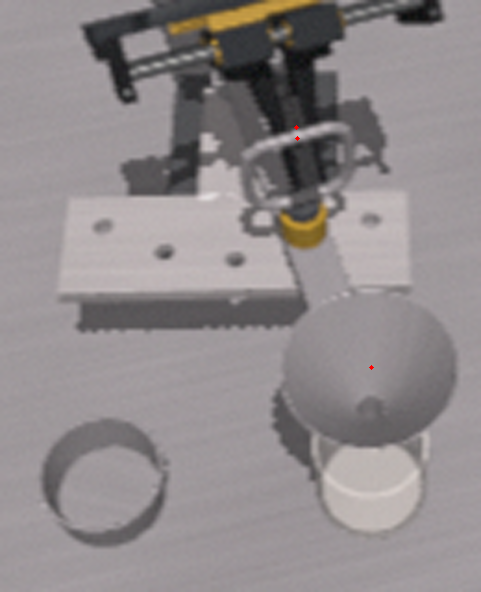

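Emit:
{"api": "carry_out", "payload": {
  "targets": [
    [[0, 1, -1.8], [0, 0, 0]],
    [[0, 1, -1.8], [0, 0, 0]],
    [[0, 1, -1.8], [0, 0, 0]],
    [[0, 0, 0], [0, 0, 0]],
    [[0, 0, 0], [0, 0, 0]]
  ]
}}

```text
time_s: 10.5
tool_pos: [0.6607, -0.0228, 0.1693]
tool_rot: [-44.9, -0.2, -85.0]
force: [-0.4, 0.3, -0.4]
grip_width: 0.0004
```

```bash
cat > look.py <<'E'
import sys
from h import *
from fit import proj
import cv2
state()
n=sys.argv[1]
c,off,s='scene',(150,125),3.7
cv2.imwrite(f'pics/{c}{n}.png',env.read_camera(c)[:,:,::-1])
a=cv2.resize(cv2.imread(f'pics/{c}{n}.png')[off[1]:off[1]+160,off[0]:off[0]+130],None,fx=s,fy=s,interpolation=cv2.INTER_CUBIC)
for (r,z) in ((.26,.155),(.14,.205),(.14,.214)):
    q=(proj(c,target(r,z,18)[0])-off+.5)*s-.5; cv2.circle(a,tuple(int(v) for v in q.round()),2,(0,0,255),-1)
cv2.imwrite(f'pics/s{n}.png',a)
E
python3 look.py 8
```

```text
t 10.5 p [ 0.6607 -0.0228  0.1693] rpy [-44.92  -0.17 -84.95] F [-0.43  0.27 -0.39] T [-0.05  0.83  0.  ] w 0.0004
 r 0.1473 ang-PSI 18.8 yaw-PSI 17.93
```

View pics/s8.png

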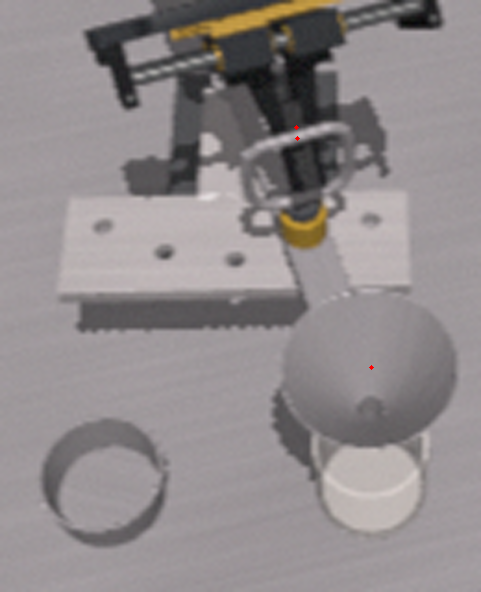

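Run:
```python
import cv2,numpy as np
from fit import proj
from h import target
for n in '4678':
    g=cv2.imread(f'pics/scene{n}.png').mean(2)
    cols=(205,208,211) if n=='4' else (227,229,230,231,233)
    for c in cols:
        print(n,c,g[150:172,c].astype(int))
for z in (.205,.214,.221): print(z,proj('scene',target(.14,z,18)[0]),proj('scene',target(.14,z,0)[0]))
```

```text
4 205 [ 37  42  42  44  42  45  43  65 148 179 145  75  38  32  37  33  35  33
  34  36  39  55]
4 208 [ 59  59  57  56  51  48  43  67 149 181 142  77  51  56  58  61  55  54
  58  57  57  60]
4 211 [ 41  35  36  45  52  49  49  68 151 177 138  73  49  48  51  52  51  51
  50  47  52  57]
6 227 [ 64  59  57  52  51  86 157 176 139  70  33  27  28  25  29  35  44  52
  73  91 125 127]
6 229 [ 63  55  48  42  61 137 186 155 102  49  46  48  52  34  38  36  29  30
  34  59  88  72]
6 230 [ 59  60  53  50  74 151 184 147  80  45  60  61  60  52  50  49  47  43
  41  54  75  59]
6 231 [ 47  57  60  62  96 157 167 135  70  53  58  57  57  58  62  62  58  57
  56  64  71  59]
6 233 [ 33  32  29  59 139 187 151  90  41  49  51  60  60  61  58  61  61  57
  54  52  49  65]
7 227 [ 43  49  56  61  62  53  54  51  53  50  71 147 189 150  78  34  21  26
  30  40  46  65]
7 229 [ 30  57  62  56  59  56  60  55  56  64 141 176 153 113  57  51  48  32
  35  35  30  28]
7 230 [ 30  50  54  58  60  62  61  54  54  67 158 189 153  89  42  55  62  53
  46  50  49  39]
7 231 [ 33  35  42  39  48  48  55  62  59  80 153 183 144  80  48  58  61  60
  60  61  57  56]
7 233 [ 31  29  33  32  30  33  31  32  49 123 179 154 106  63  53  59  59  61
  59  57  58  57]
8 227 [ 51  49  42  58  62  58  56  54  52  46  68 149 188 149  79  27  27  30
  30  39  45  56]
8 229 [ 27  25  45  55  59  59  59  59  58  60 111 167 154 112  58  27  46  45
  31  34  35  31]
8 230 [ 25  30  43  54  64  63  61  58  58  66 135 181 151  93  43  34  56  56
  52  50  55  45]
8 231 [ 31  34  38  40  47  50  49  48  58  84 153 184 146  78  35  38  60  56
  62  63  58  55]
8 233 [ 31  31  36  31  32  35  32  30  49 126 178 155 104  52  51  58  59  61
  61  58  59  57]
0.205 [229.92890378 161.84322741] [208.10114158 165.00399047]
0.214 [229.65795111 159.01816404] [207.59842092 162.1946561 ]
0.221 [229.44325324 156.77963619] [207.2000283 159.9683341]
```

The pin reads home: the ring bar is at row 161.0, matching the 160.9 expected, and the force is about zero. I'll withdraw along the tool axis.

Emit:
{"api": "carry_out", "payload": {
  "targets": [
    [[0, -6, 0], [0, 0, 0]],
    [[0, -12, 0], [0, 0, 0]],
    [[0, -14, 0], [0, 0, 0]],
    [[0, -14, 0], [0, 0, 0]],
    [[0, -14, 0], [0, 0, 0]],
    [[0, -14, 0], [0, 0, 0]],
    [[0, -14, 0], [0, 0, 0]],
    [[0, -14, 0], [0, 0, 0]],
    [[0, -14, 0], [0, 0, 0]],
    [[0, -20, 0], [0, 0, 0]],
    [[0, -20, 0], [0, 0, 0]],
    [[0, 0, 0], [0, 0, 0]]
  ]
}}

```text
time_s: 11.75
tool_pos: [0.5942, -0.041, 0.2633]
tool_rot: [-45.8, 0.2, -84.7]
force: [-0.8, -0.2, 0.4]
grip_width: 0.0012
```

```bash
python3 look.py 9
python3 - <<'E'
from h import *
import cv2
c='top'
cv2.imwrite('pics/top9.png',env.read_camera(c)[:,:,::-1])
a=cv2.imread('pics/top9.png')[110:290,170:400]; cv2.imwrite('pics/t9.png',cv2.resize(a,None,fx=3,fy=3,interpolation=cv2.INTER_CUBIC))
E
```

```text
t 11.75 p [ 0.5942 -0.041   0.2633] rpy [-45.84   0.24 -84.67] F [-0.75 -0.19  0.36] T [-0.02  0.77  0.05] w 0.0012
 r 0.0802 ang-PSI 10.59 yaw-PSI 18.64
```

View pics/s9.png

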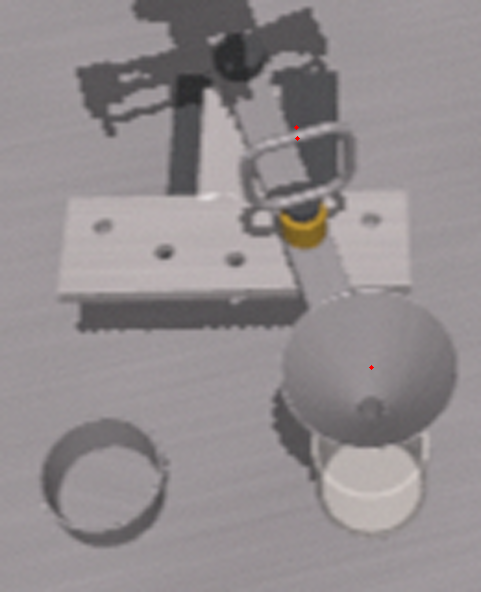

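View pics/t9.png

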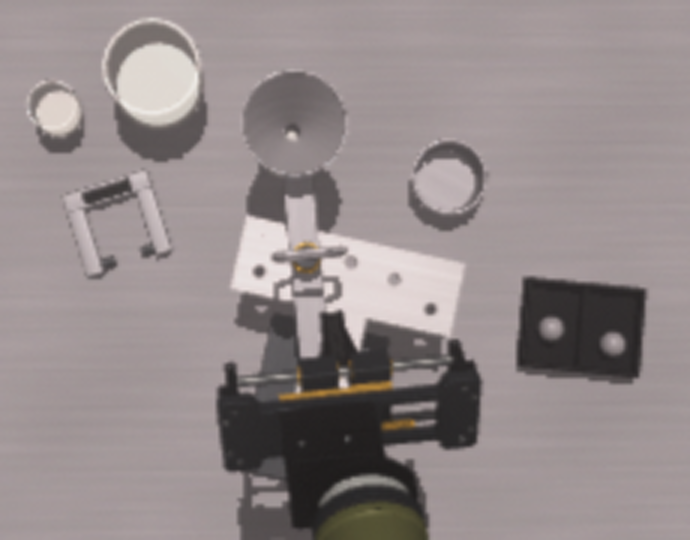

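Emit:
{"api": "carry_out", "payload": {
  "targets": [
    [[0, -20, 0], [0, 0, 0]],
    [[0, -20, 0], [0, 0, 0]],
    [[0, 0, 0], [0, 0, 0]],
    [[0, 0, 0], [0, 0, 0]],
    [[0, 0, 0], [0, 0, 0]],
    [[0, 0, 0], [0, 0, 0]]
  ]
}}

```text
time_s: 12.45
tool_pos: [0.5939, -0.0481, 0.2794]
tool_rot: [-46.9, 0.7, -84.2]
force: [-1.1, -0.4, -0.0]
grip_width: 0.0002
```

```bash
python3 look.py 10
python3 - <<'E'
import cv2
for n in ('8','10'):
    g=cv2.imread(f'pics/scene{n}.png').mean(2); print(g[157:167,227:234].astype(int).T.tolist())
from cell import env
env.sign_off()
E
```

```text
t 12.45 p [ 0.5939 -0.0481  0.2794] rpy [-46.88   0.69 -84.15] F [-1.13 -0.41 -0.04] T [-0.03  0.8  -0.02] w 0.0002
 r 0.0805 ang-PSI 5.57 yaw-PSI 19.65
[[54, 52, 46, 68, 149, 188, 149, 79, 27, 27], [60, 59, 56, 89, 155, 170, 137, 69, 31, 32], [59, 58, 60, 111, 167, 154, 112, 58, 27, 46], [58, 58, 66, 135, 181, 151, 93, 43, 34, 56], [48, 58, 84, 153, 184, 146, 78, 35, 38, 60], [32, 49, 94, 160, 164, 129, 65, 46, 54, 58], [30, 49, 126, 178, 155, 104, 52, 51, 58, 59]]
[[95, 116, 129, 134, 152, 182, 141, 121, 144, 151], [84, 83, 91, 114, 152, 163, 133, 133, 148, 151], [79, 80, 84, 115, 165, 150, 115, 128, 149, 152], [81, 77, 87, 137, 179, 147, 97, 92, 123, 121], [80, 78, 90, 149, 177, 139, 88, 78, 83, 81], [81, 79, 105, 157, 161, 128, 87, 80, 79, 80], [79, 83, 129, 173, 150, 109, 83, 78, 79, 82]]
the job is handed in; nothing more can be done
```

The funnel now stands over the middle-sized beaker on the robot's left, with the index pin home in that hole. The job is handed in at about 12.5 s of the 38 s.

I put the shut fingers through the pull ring at 45° and lifted the pin about 16 mm. I then swung the arm 18° to the left, lowered until the ring came free, and backed the fingers out. The fingers stayed shut throughout, so the ring was never pinched.

**Pin home:** in the scene camera the ring bar sits at row 161.0, against about 160.9 expected for home, and it did not move when the fingers left it. It dropped about 16 mm from the lifted position.

**Funnel position:** the rim centre matches the predicted position at that hole within about a pixel in both fixed cameras. The beaker's floor shows through the outlet from above.

**Forces:** no reading I took passed about 10 N. The last reading showed only about 1 N of sensor offset, with the gripper clear above the stand.

**Other objects:** in the pictures the beaker, cup, balls and gauge look unmoved. I judged this by eye and did not measure it.

**What differed:** larger moves fell short of what I commanded. I corrected the approach from the measured pose; the last two withdrawal moves also fell short, but the gripper was already clear. On the first lowering the finger still carried about 3 N on the bar, so I lowered about 6 mm more until it was free. The pin's depth was judged from the camera only, since no joint reading is available.

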